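# Third hand for a drawer front

## Task

Take the walnut drawer front out of the rack and stand it on the counter against the front of the birch drawer box, framed face outwards, upright and centred so it overhangs the box equally at both ends. Bring it up gently, without ramming the box, then press it flat against the box with a steady push of about 15 newtons (8 at least, 22 at most) for two seconds or more while I drive the screws from inside; do not let go: finish while still holding it there, touching only the front and not the box. Leave the white front in the rack and all else on the counter where it is.

Things in the scene. Friction and masses are not known exactly. Their poses are not given: they have to be found in the camera images.
- front: Walnut frame-and-panel drawer front, 20 mm thick (its x), 250 mm long (y), 165 mm high (z), about 0.55 kg. Origin: middle of its lower edge, mid thickness. -x is the outer, framed face (inside a 45 mm wide frame the panel lies 8 mm back), +x the plain flat back. It starts upright in a slot of the rack; its top rail can be gripped across the thickness.
- front_show (a point): Point on the outer show face of the walnut front, at mid length on the top rail: 10 mm to -x of the front's origin and 142.5 mm above it.
- drawer: Open birch drawer box, clamped down, rigid. Origin: on the counter below the middle of its front face; x runs level into the box, square to the face, y along the face, z up. Face: plane x=0, 210 mm wide, 15 to 110 mm above the counter. Box 360 mm deep, walls 15 mm. In place, the walnut front's origin is at x=-10 mm, y=0, z=0 here, axes parallel, 20 mm past the box at each end and 55 mm above it.
- drawer_face (a point): Middle of the drawer box's front face, 62.5 mm above the counter. The plywood board under the box (15 mm thick, 330 mm wide) begins 12 mm behind this face; two toggle clamps with red handles stand beside the box, 175 mm and more behind it, up to 136 mm high.
- rack: Fixed plywood rack, 200 mm (its x) by 190 mm (y), 50 mm high: two feet 30 mm wide, 80 mm either side of its origin along y, with 24 mm wide slots at x=-50 and +50 mm, slot floor 12 mm above the counter. The fronts stand in the slots along the rack's y and lift straight up. Origin: centre of its underside.
- white_front: Plain white drawer front, 20 x 250 x 165 mm, 0.6 kg, standing in the other slot of the rack, 100 mm from the walnut one. To be left. Origin: middle of its lower edge face; same axes as the walnut front.
- drill: Blue and black cordless drill standing on its battery, about 190 mm long and 205 mm high, beside the drawer box. To be left. Origin: centre of its underside.
- vase: Wooden bottle-shaped vase, 82 mm diameter, 205 mm high, on a dark book 28 mm thick. To be left. Origin: centre of its underside.
- tape: Yellow tape measure, 70 x 38 x 66 mm. To be left. Origin: centre of its underside.
- brass_pull: Brass cabinet pull lying on its plate: plate 100 x 28 mm, knob 30 mm diameter, 26 mm high. To be left. Origin: centre of its underside.

How it is judged:
On the way, in this order (a step that is already met when the one before it is completed fails the run):
1. the walnut front has been lifted clear of the rack (z of front in the frame of rack above 0.05 m), for 0.1 s.
2. the walnut front stands centred on the drawer box and is pressed flat against it with 8 to 22 N for 1.5 s (contact force between front and drawer between 8 and 22 N and y of front in the frame of drawer between -0.005 and 0.005 m and x of front_show in the frame of drawer between -0.025 and -0.015 m and angle between the x axis of front and the x axis of drawer, either way round below 0.03 rad and angle between the z axis of front and the z axis of drawer, either way round below 0.03 rad and z of front in the frame of drawer below 0.004 m and z of front_show in the frame of drawer above 0.13 m and contact force between each of the arm, the fingers and drawer below 0.5 N and linear speed of front below 0.01 m/s), for 1.5 s.
At the end, for the whole second after the job is handed in: Walnut front on the counter (within 4 mm), framed face out, centred on the drawer box within 5 mm, flat and upright within 0.03 rad, pressed on it by the robot with 8 to 22 N, the robot not touching the box; other things within 30 mm of their starts (all of step 2 and contact force between any of the fingers, the arm and front above 5 N and distance of each of white_front, drill, vase, tape, brass_pull from where it was at the start of the episode below 0.03 m); the arm keeps its last pose, push and grip.
It fails at once if the front is rammed against the drawer box (over 45 N) (contact force between front and drawer above 45 N).
It fails at once if the white front is disturbed (moved over 30 mm) (distance of white_front from where it was at the start of the episode above 0.03 m).
It fails at once if the drill, vase, tape measure or brass pull is moved over 30 mm (distance of any of drill, vase, tape, brass_pull from where it was at the start of the episode above 0.03 m).
It also fails if it takes over 70 s, if anything falls off the work surface, if the arm or the gripper's body presses on something with over 40 N, if the wrist force passes 120 N, or if a joint passes its speed limit or range.

## Robot

A 6-joint arm with a two-finger parallel gripper is mounted at the origin on the work surface. World frame = base frame: x ahead of the robot, y to its left, z up, the work surface at z = 0. Lengths are in m, angles in rad, forces in N, time in s.
With the tool pointing down it reaches from about 0.425 to 0.95 m from the base axis. Payload 3.5 kg.
Tool frame: the origin (TCP) lies at the very end of the fingers, on their centre line; the grasp point (between the pads) lies 19 mm behind it (ctrl.pinch_z is the distance from the TCP to the grasp point, in m); z points along the fingers, y is the line along which they close (so a half turn about z gives the same grasp; the last joint's range is limited). The gripper opens to 85 mm and grips with 20 to 120 N. Pads are 22 mm wide; open, the fingers measure 114 mm over their backs; the gripper's body (76 mm by 85 mm) begins 54 mm behind the grasp point. The pads swing forward as they close: fully open they stand 13 mm farther back than shut.
Start: joints at [-1.392, 0.286, 1.577, -0, 1.279, -0.15], TCP at [0.218, -0.639, 0.231] pointing down, gripper open.
Joint ranges: [-2.77, 2.77], [-0.9, 2.22], [0.21, 2.48], [-1.53, 4.67], [0.24, 2.81], [-2.84, 2.84]. Speed limits (rad/s): [2.79, 2.79, 3.14, 3.14, 3.14, 3.14].

## Interface

Orientations are given as a unit quaternion [x, y, z, w].
In Python, from plant import ctrl gives the robot as it stands. The module is installed in compiled form; this text tells all that it offers.
- The arm moves only by the shell command python3 -m crank 'ROWS' [OPENING] [FORCE]. ROWS is JSON, a list of rows, each a list of 6 numbers: the shift along the tool's x, y, z in cm, then the turn, a rotation vector about the tool's x, y, z in rad. In form: [[tx, ty, tz, rx, ry, rz], ...]. A call has 1 to 10 rows; each row is the pose to reach, as a shift and turn from the pose commanded when the call began, along the tool's axes at that moment; what a row does not reach only later rows make up. A row lasts 1/10 s, in which the tool goes at most 50 mm and 8.59 degrees, less where a joint would pass 70% of its speed; a pose out of reach is approached as far as the arm can. A call with a gripper value outside its range is refused whole. OPENING is the opening, from 0 (shut) to 1 (fully open), set as the call begins (- or left out, the last holds). The fingers move at their own pace and stop on an object; FORCE is the grip in N (left out, the last holds). Time passes only in rows, so rows that repeat a pose let the fingers close. It gives the time, the measured TCP pose, the force, the opening and the grip force at its end, in the units of the state.
- ctrl.get_state(): the state, without advancing time (a new reading comes with each control period).
- ctrl.read_camera(name): name is "side" or "top"; returns (picture, depth): 384x512x3 uint8, blue, green, red; 384x512 float32, m along the optical axis (not along the pixel's ray), 0 where there is no reading.
- ctrl.camera_info(name): a dict with "K" (3x3 intrinsics, pixels), "origin" and "orientation" of the camera in the world. Camera axes: x right, y down, z forward; pixel columns grow to the right and rows downward; lengths in m; the calibration is good to about 2 mm. A picture is of the moment at which its call begins. camera_info takes no time and is no camera call.
- ctrl.sign_off(): hands the job in; it is judged then, once.
The state is a dict: "time": time; "qpos": joint angles; "dq": joint speeds; "joint_efforts": joint torques, N m; "eef_pos": TCP position; "tcp_rot": TCP orientation; "contact_force": force on the tool from outside, world axes, zero at the start; "wrist_torque": the same for the moment, N m; "opening": opening from 0.0 (shut) to 1.0 (fully open); "finger_force": force on a finger pad.
Only numpy, scipy, OpenCV 4.12 (cv2) and the standard library are available. Lean on these libraries where they do the work, as an engineer would, in place of code of your own. Each camera call takes 0.05 s, during which the arm holds its last target. There are 200 camera calls.

## Working session

There is one attempt and no reset: what is moved stays moved. The work goes in short steps, Python scripts to look and compute and a shell command to move; the robot and the scene stay as the last step left them, time stands still between calls to the robot, and variables do not carry over. Pictures are saved under pics/ and viewed, at most 10 in all, crops included, and the job is handed in when it is done.

```bash
mkdir -p pics
cat > h.py <<'E'
import numpy as np, cv2
from plant import ctrl
from scipy.spatial.transform import Rotation as R
def snap(n,f):
    im,d=ctrl.read_camera(n); cv2.imwrite(f'pics/{f}.png',im); np.save(f'pics/{f}.npy',d); return im,d
def cam(n):
    i=ctrl.camera_info(n); return np.array(i["K"]),np.array(i["origin"]),np.array(i["orientation"])
def rot(o): return R.from_quat(o).as_matrix() if o.size==4 else o
def cloud(n,d):
    K,o,q=cam(n); v,u=np.indices(d.shape)
    p=np.stack([(u-K[0,2])/K[0,0]*d,(v-K[1,2])/K[1,1]*d,d],-1)
    P=p@rot(q).T+o; P[d<=0]=np.nan; return P
E
python3 - <<'E'
from h import *
for n in("side","top"):
    snap(n,n+"0"); print(n,*cam(n))
print(ctrl.get_state())
E
```

```text
side [[492.98647067   0.         249.84385746]
 [  0.         492.98647067 197.08494117]
 [  0.           0.           1.        ]] [-0.12794504 -0.91604887  1.3813155 ] [ 0.88784776 -0.26634501  0.11350859 -0.35763458]
top [[450.89687683   0.         249.89824706]
 [  0.         450.89687683 196.70481296]
 [  0.           0.           1.        ]] [0.35568171 0.11173123 1.43205784] [-0.69808136  0.71135082 -0.06036607  0.05493966]
{'time': 0.1, 'qpos': array([-1.39197545e+00,  2.87100403e-01,  1.57800530e+00,  2.36349849e-05,
        1.27861604e+00, -1.49986676e-01]), 'dq': array([-1.72807259e-03, -1.06009062e-03, -3.13272189e-03, -2.07070423e-05,
       -3.79459501e-04, -1.03006987e-04]), 'joint_efforts': array([ 9.42754559e-04, -4.07291687e+01, -2.93700027e+01, -1.66619411e-04,
        3.42518397e-03, -2.81498195e-06]), 'eef_pos': array([ 0.21790402, -0.63824195,  0.23008365]), 'tcp_rot': array([ 9.86516111e-01,  1.63660714e-01, -4.03524729e-06, -1.06459507e-03]), 'contact_force': array([0.34273529, 0.27535586, 0.00070923]), 'wrist_torque': array([-0.02689943,  0.01049039,  0.02882292]), 'finger_force': 0.0, 'opening': 1.003498029281953}
```

View pics/side0.png

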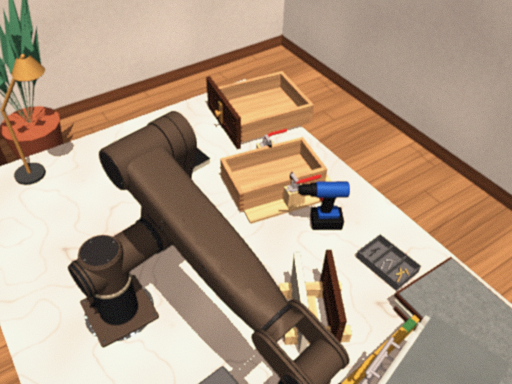

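View pics/top0.png

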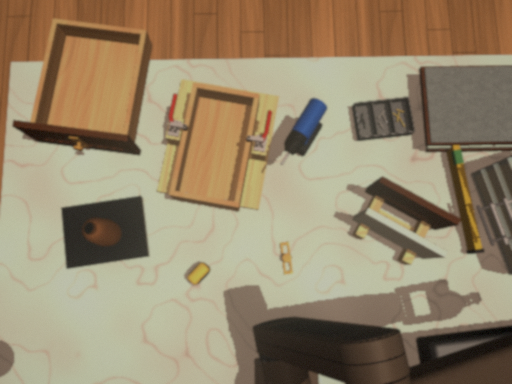

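Run:
```python
from h import *
im=cv2.imread('pics/top0.png'); d=np.load('pics/top0.npy'); P=cloud("top",d)
ims=cv2.imread('pics/side0.png'); ds=np.load('pics/side0.npy'); S=cloud("side",ds)
a=cv2.resize(ims[230:360,260:380],None,fx=3.3,fy=4,interpolation=cv2.INTER_CUBIC)
b=cv2.resize(im[165:275,345:470],None,fx=3.1,fy=4.7,interpolation=cv2.INTER_CUBIC)
h=max(len(a),len(b)); c=np.zeros((h,a.shape[1]+b.shape[1],3),np.uint8); c[:len(a),:a.shape[1]]=a; c[:len(b),a.shape[1]:]=b
cv2.imwrite('pics/c1.png',c); print(c.shape)
def rect(n,pts):
    r=cv2.minAreaRect(pts[:,:2].astype(np.float32)); bx=cv2.boxPoints(r); print(n,len(pts),np.round(r[0],4),np.round(r[1],4),round(r[2],2),np.round(bx,3).tolist(),'z',np.round(np.nanpercentile(pts[:,2],[5,50,95]),3))
def reg(A,u0,u1,v0,v1,z0,z1):
    q=A[v0:v1,u0:u1].reshape(-1,3); return q[(q[:,2]>z0)&(q[:,2]<z1)]
rect('walnut top',reg(P,350,470,165,230,.165,.19))
rect('white top',reg(P,340,450,205,275,.165,.19))
rect('walnut/side',reg(S,310,360,240,345,.165,.19))
rect('box top',reg(P,160,258,78,215,.098,.12))
rect('box S',reg(S,215,330,135,220,.1,.118))
rect('front face S low',reg(S,215,250,150,220,.03,.09))
```

```text
(520, 784, 3)
walnut top 1041 [ 0.5018 -0.3529] [0.2506 0.1209] 59.84 [[0.3869999945163727, -0.4309999942779541], [0.4909999966621399, -0.492000013589859], [0.6169999837875366, -0.2750000059604645], [0.5130000114440918, -0.21400000154972076]] z [0.169 0.177 0.181]
white top 931 [ 0.498  -0.3585] [0.2521 0.122 ] 59.4 [[0.38100001215934753, -0.4359999895095825], [0.4860000014305115, -0.49799999594688416], [0.6150000095367432, -0.2809999883174896], [0.5099999904632568, -0.21899999678134918]] z [0.169 0.177 0.181]
walnut/side 576 [ 0.544  -0.3788] [0.2537 0.0225] 59.11 [[0.4690000116825104, -0.4819999933242798], [0.48899999260902405, -0.49300000071525574], [0.6190000176429749, -0.2759999930858612], [0.5989999771118164, -0.2639999985694885]] z [0.169 0.176 0.181]
box top 1926 [0.7426 0.2114] [0.2728 0.363 ] 78.97 [[0.5379999876022339, 0.1120000034570694], [0.8949999809265137, 0.0430000014603138], [0.9470000267028809, 0.3109999895095825], [0.5910000205039978, 0.3799999952316284]] z [0.102 0.11  0.115]
box S 1168 [0.7256 0.1365] [0.4251 0.3642] 79.13 [[0.5070000290870667, -0.03799999877810478], [0.8640000224113464, -0.10700000077486038], [0.9449999928474426, 0.3109999895095825], [0.5870000123977661, 0.3799999952316284]] z [0.101 0.108 0.115]
front face S low 745 [0.611  0.2233] [0.2186 0.1235] 73.53 [[0.5210000276565552, 0.13600000739097595], [0.6389999985694885, 0.10100000351667404], [0.7009999752044678, 0.3109999895095825], [0.5830000042915344, 0.34599998593330383]] z [0.031 0.051 0.086]
```

View pics/c1.png

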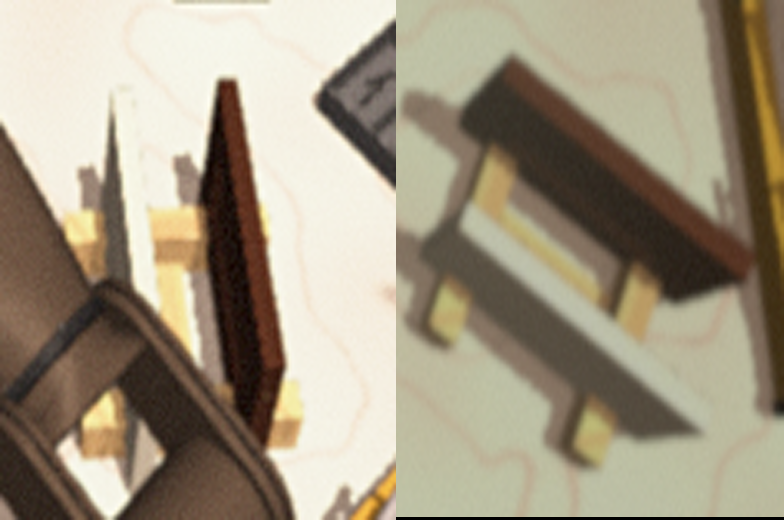

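The crop shows the walnut front (left view ~(240,250), right view ~(600,190)) with the white one on its robot side; its visible inner face looks plain. I'll check by depth and refine the poses.

Run:
```python
from h import *
P=cloud("top",np.load('pics/top0.npy')); S=cloud("side",np.load('pics/side0.npy'))
# walnut frame from side rect
for nm,C in(('top',P),('side',S)):
    q=C.reshape(-1,3); q=q[~np.isnan(q[:,0])]
    ang=np.deg2rad(59.3); t=np.array([np.cos(ang),np.sin(ang)]); n=np.array([np.sin(ang),-np.cos(ang)]) # n away from white
    c=np.array([.544,-.379]); r=q[:,:2]-c; s=r@t; w=r@n
    tp=(abs(s)<.16)&(abs(w)<.02)&(q[:,2]>.168)&(q[:,2]<.186)
    print(nm,'top s,w',np.round(np.percentile(s[tp],[1,50,99]),4),np.round(np.percentile(w[tp],[3,50,97]),4),'z',np.round(np.median(q[tp,2]),4))
    v,wt=[],[]
    for lo in np.arange(.03,.165,.015):
        row=[]
        for a in np.arange(-.12,.12,.03):
            m=(s>a)&(s<a+.03)&(q[:,2]>lo)&(q[:,2]<lo+.015)&(abs(w)<.03); row.append(f'{1000*np.median(w[m]):6.1f}({m.sum()})' if m.sum()>3 else '  -- ')
        print(f'{lo:.3f}',*row)
    # slope of top in s-w
    print('slope',np.polyfit(s[tp],w[tp],1))
    # box
    a=np.deg2rad(-11.0); bx=np.array([np.cos(a),np.sin(a)]); by=np.array([-bx[1],bx[0]]); b0=np.array([.5645,.246])
    r=q[:,:2]-b0; X=r@bx; Y=r@by
    m=(X>-.03)&(X<.03)&(abs(Y)<.13)&(q[:,2]>.104)&(q[:,2]<.116); print('box front rim X',np.round(np.percentile(X[m],[2,10,50,90]),4),'Y',np.round(np.percentile(Y[m],[1,50,99]),4))
    m=(X>.02)&(X<.36)&(abs(Y)<.13)&(q[:,2]>.104)&(q[:,2]<.116)
    for sg in(1,-1):
        k=m&(sg*Y>.075)&(sg*Y<.125); print('wall',sg,np.round(np.percentile(Y[k],[2,50,98]),4),'slope',np.polyfit(X[k],Y[k],1), k.sum())
    k=(abs(X)<.02)&(abs(Y)<.1)&(q[:,2]>.03)&(q[:,2]<.1)
    if k.sum()>20: print('face X',np.median(X[k]),np.polyfit(Y[k],X[k],1),k.sum())
```

```text
top top s,w [-0.1201  0.0021  0.1245] [-0.0104 -0.0012  0.0094] z 0.177
0.030   -9.4(12)  -19.1(14)  -10.0(13)   -9.3(12)   -9.3(13)   -9.8(13)   --   -10.0(15)
0.045  -10.5(21)  -16.3(71)   -6.6(36)   -8.0(35)   -6.7(32)   -6.1(38)  -16.3(69)  -10.1(24)
0.060   -9.2(15)   -5.4(24)   -1.8(20)   -2.1(17)   -1.9(20)   -2.1(15)   -3.0(17)   -9.6(10)
0.075   -9.8(17)   -3.9(18)   -1.8(12)   -1.5(18)   -1.5(14)   -1.7(13)   -2.0(10)   -9.7(17)
0.090   -9.5(12)   -3.0(20)   -1.9(15)   -1.8(13)   -1.8(15)   -1.6(16)   -2.1(13)  -10.2(11)
0.105   -9.7(15)   -8.9(12)   -2.5(4)   --    --    --    -6.2(6)   -9.5(18)
0.120  -10.1(17)   -9.4(7)   --    --    --    -8.2(4)   -9.4(5)   -9.6(12)
0.135   -9.6(15)  -10.0(17)   -9.8(18)   -9.2(17)   -9.5(15)  -10.1(16)   -9.2(15)   -9.5(16)
0.150   -9.4(19)   -9.8(18)   -9.9(15)   -9.4(18)   -9.6(18)   -9.9(17)  -10.0(18)   -9.9(18)
0.165   -0.7(79)   -1.8(78)   -2.3(77)   -2.1(72)   -2.7(69)   -1.9(73)   -0.9(79)   -1.8(75)
slope [-0.00119549 -0.00104642]
box front rim X [0.0007 0.0024 0.0093 0.0182] Y [-0.111  -0.0063  0.0969]
wall 1 [0.081  0.0889 
[... 705 characters left out ...]
 --    --    --    --    --    -9.3(7)   -9.8(11)
0.120   -9.7(11)   -9.2(5)   --    --    --    --   -10.0(6)   -9.8(7)
0.135  -10.0(11)   -9.7(11)   -9.7(10)  -10.2(9)  -10.2(9)   -9.9(13)   -9.7(12)  -10.0(10)
0.150   -9.4(14)  -10.0(11)   -9.7(10)  -10.0(12)  -10.2(9)   -9.8(9)  -10.2(6)  -10.1(6)
0.165   -0.7(71)   -3.1(66)   -2.0(62)   -1.1(64)   -2.5(65)   -0.8(59)   -0.8(52)   -1.8(54)
slope [-0.00243098 -0.00105693]
box front rim X [-0.0024 -0.0005  0.0069  0.0202] Y [-0.1157 -0.0163  0.0945]
wall 1 [0.0762 0.0859 0.1152] slope [0.00075679 0.08719474] 268
wall -1 [-0.119  -0.1081 -0.0859] slope [ 0.00960788 -0.1091577 ] 324
face X -0.0003522192041613455 [ 0.00240386 -0.00040925] 222
```

The walnut front's framed face (panel ~8 mm back) is on the side facing the white front. So its x axis has a yaw of about -30.8°, against about -11° for the drawer.

```bash
cat >> h.py <<'E'
def delta(p,yawx_deg):
    """tool-frame shift cm and turn to TCP p, pointing down, tool x at yaw"""
    s=ctrl.get_state(); T=R.from_quat(s['tcp_rot']); a=np.deg2rad(yawx_deg)
    G=R.from_matrix(np.column_stack([[np.cos(a),np.sin(a),0],[np.sin(a),-np.cos(a),0],[0,0,-1]]))
    print('shift cm',np.round(T.inv().apply(np.array(p)-s['eef_pos'])*100,2),'turn',np.round((T.inv()*G).as_rotvec(),4),
          'F',np.round(s['contact_force'],1),'t',s['time'])
E
python3 -c "
from h import *
delta([.544,-.379,.24],59.2)"
```

```text
shift cm [ 39.23 -14.01  -0.95] turn [-0.0019 -0.0011 -0.7044] F [0.3 0.3 0. ] t 0.1
```

```bash
python3 -m crank '[[1,-0.4,-1,0,0,-0.02],[4,-1.4,-1,0,0,-0.07],[8,-2.9,-1,0,0,-0.14],[12,-4.3,-1,0,0,-0.22],[16,-5.7,-1,0,0,-0.29],[20,-7.1,-1,0,0,-0.36],[24,-8.6,-1,0,0,-0.43],[28,-10,-1,0,0,-0.5],[32,-11.4,-1,0,0,-0.57],[34,-12.1,-1,0,0,-0.61]]' 1 && python3 -m crank '[[2,-0.7,0,0,0,-0.03],[4,-1.4,0,0,0,-0.06],[5,-1.8,0,0,0,-0.09],[5,-1.8,0,0,0,-0.09],[5,-1.8,0,0,0,-0.09],[5,-1.8,0,0,0,-0.09]]'; python3 -c "
from h import *
delta([.544,-.379,.137],59.2)"
```

```text
time: 1.1
eef_pos: [0.5034, -0.4113, 0.2421]
tcp_rot: [0.89, 0.455, 0.001, 0.0]
contact_force: [0.2, 0.3, -0.8]
opening: 0.997
finger_force: 0.0
time: 1.7
eef_pos: [0.5152, -0.3644, 0.2415]
tcp_rot: [0.871, 0.491, -0.0, 0.0]
contact_force: [0.7, -0.2, 0.7]
opening: 1.004
finger_force: 0.0
shift cm [ 0.25  3.21 10.45] turn [ 0.0004  0.0004 -0.0058] F [ 0.7 -0.2  0.7] t 1.7
```

```bash
python3 -m crank '[[0.1,1.6,0,0,0,0],[0.25,3.2,0,0,0,-0.006],[0.25,3.2,0,0,0,-0.006],[0.25,3.2,2,0,0,-0.006],[0.25,3.2,2,0,0,-0.006]]'
python3 - <<'E'
from h import *
delta([.544,-.379,.137],59.2)
a,_=snap('side','s1'); b,_=snap('top','t1')
cv2.imwrite('pics/c2.png',np.hstack([cv2.resize(a[150:384,200:400],(400,468)),cv2.resize(b[120:320,320:490],(395,468))]))
E
```

```text
time: 2.2
eef_pos: [0.5426, -0.3773, 0.2181]
tcp_rot: [0.869, 0.494, -0.001, -0.003]
contact_force: [0.2, -0.0, -0.2]
opening: 1.001
finger_force: 0.0
shift cm [-0.08  0.26  8.1 ] turn [-0.006  -0.0011  0.0005] F [ 0.2 -0.  -0.2] t 2.2
```

View pics/c2.png

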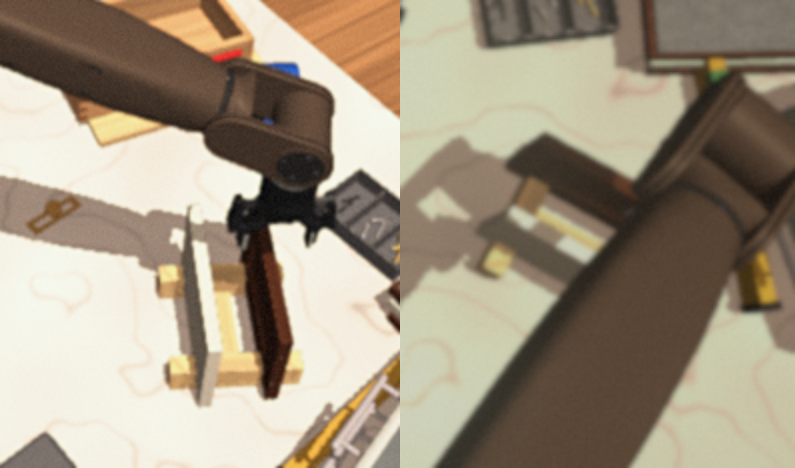

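The gripper straddles the walnut front (side view, fingertips ~(245,235) and ~(312,240)), clear of the white one. Descending.

```bash
python3 -m crank '[[0,0.15,1,0,0,0],[0,0.15,3,0,0,0],[0,0.15,5,0,0,0],[0,0.15,7,0,0,0],[0,0.15,8,0,0,0],[0,0.15,8.1,0,0,0],[0,0.15,8.1,0,0,0],[0,0.15,8.1,0,0,0]]'; python3 -c "
from h import *
delta([.544,-.379,.137],59.2)"
```

```text
time: 3.1
eef_pos: [0.5464, -0.3793, 0.142]
tcp_rot: [0.869, 0.495, 0.0, 0.001]
contact_force: [-0.9, -0.1, -0.9]
opening: 1.002
finger_force: 0.0
shift cm [-0.09 -0.22  0.5 ] turn [0.0027 0.0006 0.0016] F [-0.9 -0.1 -0.9] t 3.1
```

```bash
python3 -m crank '[[0,0,0.2,0,0,0],[0,0,0.2,0,0,0],[0,0,0.2,0,0,0],[0,0,0.2,0,0,0]]'; python3 -c "
from h import *
delta([.544,-.379,.137],59.2)"
```

```text
time: 3.5
eef_pos: [0.5458, -0.3787, 0.1385]
tcp_rot: [0.869, 0.495, 0.0, 0.0]
contact_force: [0.2, -0.3, 0.7]
opening: 1.001
finger_force: 0.0
shift cm [-0.12 -0.14  0.15] turn [0.0003 0.0001 0.0015] F [ 0.2 -0.3  0.7] t 3.5
```

```bash
python3 -m crank '[[-0.12,-0.14,0,0,0,0.0015],[-0.12,-0.14,0,0,0,0.0015],[-0.12,-0.14,0,0,0,0.0015]]'; python3 -m crank '[[0,0,0,0,0,0],[0,0,0,0,0,0],[0,0,0,0,0,0],[0,0,0,0,0,0],[0,0,0,0,0,0],[0,0,0,0,0,0],[0,0,0,0,0,0],[0,0,0,0,0,0]]' 0 100;  python3 -c "
from h import *
delta([.544,-.379,.137],59.2)"
```

```text
time: 3.8
eef_pos: [0.5438, -0.379, 0.1383]
tcp_rot: [0.87, 0.494, 0.0, -0.0]
contact_force: [-0.1, 0.9, -0.2]
opening: 0.995
finger_force: 0.0
time: 4.6
eef_pos: [0.5442, -0.3792, 0.1386]
tcp_rot: [0.869, 0.494, 0.0, 0.0]
contact_force: [0.4, -1.3, -0.1]
opening: 0.221
finger_force: 98.5
shift cm [ 0.01 -0.02  0.16] turn [0.001  0.0001 0.0001] F [ 0.4 -1.3 -0.1] t 4.6
```

```bash
python3 -m crank '[[0,0,-0.3,0,0,0],[0,0,-1,0,0,0],[0,0,-3,0,0,0],[0,0,-6,0,0,0],[0,0,-9,0,0,0],[0,0,-12,0,0,0],[0,0,-15,0,0,0],[0,0,-18,0,0,0],[0,0,-20,0,0,0],[0,0,-20,0,0,0]]'; python3 -c "
from h import *
delta([.4946,.2505,.34],79)"
```

```text
time: 5.6
eef_pos: [0.5443, -0.3794, 0.3422]
tcp_rot: [0.869, 0.494, 0.001, 0.002]
contact_force: [0.4, -0.6, -5.3]
opening: 0.22
finger_force: 99.8
shift cm [ 5.156e+01 -3.653e+01 -3.000e-02] turn [ 0.0046  0.0021 -0.3456] F [ 0.4 -0.6 -5.3] t 5.6
```

```bash
python3 -m crank '[[1,-0.7,0,0,0,0],[3,-2.1,0,0,0,-0.02],[6,-4.3,0,0,0,-0.04],[9,-6.4,0,0,0,-0.06],[12,-8.5,0,0,0,-0.08],[15,-10.6,0,0,0,-0.1],[18,-12.8,0,0,0,-0.12],[21,-14.9,0,0,0,-0.14],[24,-17,0,0,0,-0.16],[26,-18.4,0,0,0,-0.18]]'; python3 -c "
from h import *
delta([.4946,.2505,.34],79)"
```

```text
time: 6.6
eef_pos: [0.5167, -0.0579, 0.3349]
tcp_rot: [0.821, 0.571, -0.002, -0.003]
contact_force: [0.3, -0.5, -6.2]
opening: 0.221
finger_force: 99.5
shift cm [ 28.15 -12.79  -0.39] turn [-0.0069 -0.0016 -0.1629] F [ 0.3 -0.5 -6.2] t 6.6
```

```bash
python3 -m crank '[[2,-0.9,0,0,0,-0.02],[5,-2.3,0,0,0,-0.04],[8,-3.6,0,0,0,-0.06],[11,-5,0,0,0,-0.08],[14,-6.4,0,0,0,-0.1],[17,-7.7,0,0,0,-0.12],[20,-9.1,0,0,0,-0.14],[23,-10.5,0,0,0,-0.16],[26,-11.8,0,0,0,-0.16],[27,-12.3,0,0,0,-0.16]]';python3 -m crank '[[0,0,0,0,0,0],[0,0,0,0,0,0],[0,0,0,0,0,0],[0,0,0,0,0,0],[0,0,0,0,0,0]]'; python3 -c "
from h import *
delta([.4946,.2505,.16],79)
print(ctrl.get_state()['qpos'])"
```

```text
time: 7.6
eef_pos: [0.4955, 0.2373, 0.3348]
tcp_rot: [0.772, 0.635, -0.003, -0.002]
contact_force: [0.1, 0.4, -6.3]
opening: 0.221
finger_force: 99.5
time: 8.1
eef_pos: [0.4984, 0.2337, 0.3384]
tcp_rot: [0.774, 0.633, 0.0, 0.0]
contact_force: [0.1, -0.9, -5.1]
opening: 0.221
finger_force: 99.5
shift cm [ 1.58 -0.71 17.84] turn [ 0.0001  0.0001 -0.007 ] F [ 0.1 -0.9 -5.1] t 8.1
[ 2.54128562e-01 -5.37738332e-02  1.75511482e+00 -1.45124914e-04
  1.44017325e+00  4.53095676e-01]
```

```bash
python3 -m crank '[[0.8,-0.3,1,0,0,-0.003],[1.6,-0.7,3,0,0,-0.007],[1.6,-0.7,6,0,0,-0.007],[1.6,-0.7,9,0,0,-0.007],[1.6,-0.7,12,0,0,-0.007],[1.6,-0.7,15,0,0,-0.007],[1.6,-0.7,17,0,0,-0.007],[1.6,-0.7,17.8,0,0,-0.007],[1.6,-0.7,17.8,0,0,-0.007],[1.6,-0.7,17.8,0,0,-0.007]]';python3 -m crank '[[0,0,0,0,0,0],[0,0,0,0,0,0],[0,0,0,0,0,0]]'
python3 - <<'E'
from h import *
delta([.4946,.2505,.16],79)
a,_=snap('side','s2'); b,_=snap('top','t2')
cv2.imwrite('pics/c3.png',np.hstack([cv2.resize(a[80:280,150:350],(400,400)),cv2.resize(b[60:260,120:320],(400,400))]))
E
```

```text
time: 9.1
eef_pos: [0.4953, 0.252, 0.1615]
tcp_rot: [0.771, 0.637, 0.001, 0.0]
contact_force: [0.2, -0.5, -5.2]
opening: 0.219
finger_force: 99.5
time: 9.4
eef_pos: [0.495, 0.2518, 0.1614]
tcp_rot: [0.771, 0.637, 0.001, 0.0]
contact_force: [0.2, 0.5, -5.9]
opening: 0.218
finger_force: 99.5
shift cm [-0.13 -0.02  0.14] turn [ 0.0017 -0.0009  0.0014] F [ 0.2  0.5 -5.9] t 9.4
```

View pics/c3.png

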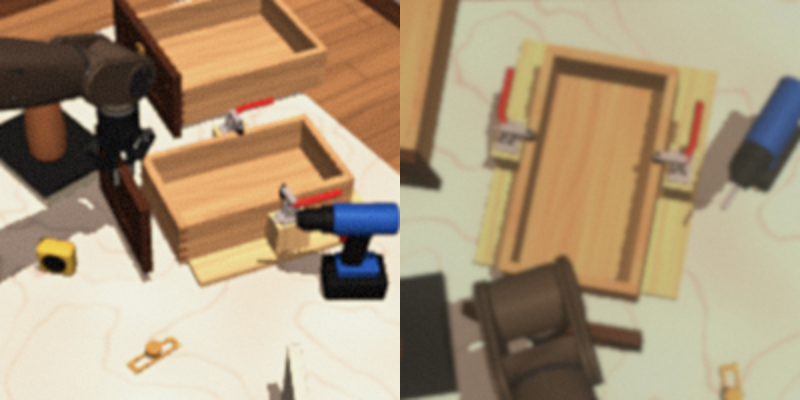

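The front hangs upright ahead of the box, roughly parallel (side view ~(128,215), top view ~(610,335)), clear of the book and tape. Now measuring its offset to the box within each camera.

```bash
cat > m.py <<'E'
from h import *
import sys
def meas(f):
  e=ctrl.get_state()['eef_pos']
  a=np.deg2rad(-11.0); bx=np.array([np.cos(a),np.sin(a)]); by=np.array([-bx[1],bx[0]]); b0=np.array([.5645,.246])
  print('tcp in box fr',np.round([(e[:2]-b0)@bx,(e[:2]-b0)@by,e[2]],4))
  for n in('top','side'):
    im=cv2.imread(f'pics/{n[0]}{f}.png'); q=cloud(n,np.load(f'pics/{n[0]}{f}.npy')).reshape(-1,3)
    hsv=cv2.cvtColor(im,cv2.COLOR_BGR2HSV).reshape(-1,3); X=(q[:,:2]-b0)@bx; Y=(q[:,:2]-b0)@by; Z=q[:,2]
    xt=(e[:2]-b0)@bx
    dark=hsv[:,2]<110
    m=(abs(X-xt)<.04)&(abs(Y)<.16)&(Z>.02)&(Z<e[2]+.05)&dark
    tz=e[2]+.039
    t=m&(abs(Z-tz)<.006)&((Y<-.06)|(Y>.07))&(abs(X-xt)<.016)
    print(n,'front Y ends',np.round(np.percentile(Y[t],[1,99]),4),'topX',np.round(np.percentile(X[t],[3,50,97]),4),'z',np.round(np.median(Z[t]),4),t.sum())
    for sd in(-1,1):
      for zz in(.05,.08,.11,.14):
        k=m&(abs(Z-zz)<.015)&(sd*Y>.07); 
        if k.sum()>4: print('  side',sd,'z',zz,'X',np.round(np.percentile(X[k],[10,50,90]),4),'Y',np.round(np.percentile(Y[k],[2,98]),4),k.sum())
    for sd,lo,hi in((-1,-.125,-.07),(1,.06,.11)):
      k=(X>.03)&(X<.34)&(Y>lo)&(Y<hi)&(Z>.106)&(Z<.114)&(hsv[:,1]>60)
      print('  wall',sd,np.round(np.percentile(Y[k],[2,50,98]),4))
meas(sys.argv[1])
E
python3 m.py 2
```

```text
tcp in box fr [-0.0696 -0.0077  0.1609]
top front Y ends [-0.1303  0.1164] topX [-0.0787 -0.0711 -0.0625] z 0.1999 190
  side -1 z 0.05 X [-0.0785 -0.0783 -0.0781] Y [-0.1071 -0.0719] 6
  side -1 z 0.08 X [-0.0786 -0.0781 -0.0737] Y [-0.1291 -0.0707] 20
  side -1 z 0.11 X [-0.0788 -0.0786 -0.0707] Y [-0.1311 -0.0885] 13
  side -1 z 0.14 X [-0.079  -0.0788 -0.0784] Y [-0.1309 -0.0906] 14
  wall -1 [-0.1128 -0.1053 -0.098 ]
  wall 1 [0.0817 0.0891 0.0972]
side front Y ends [-0.1348 -0.0613] topX [-0.0813 -0.0713 -0.0622] z 0.1995 91
  side -1 z 0.05 X [-0.0808 -0.0789 -0.0663] Y [-0.134  -0.0714] 47
  side -1 z 0.08 X [-0.0802 -0.0776 -0.066 ] Y [-0.1354 -0.0709] 57
  side -1 z 0.11 X [-0.0804 -0.0764 -0.0644] Y [-0.1391 -0.0879] 50
  side -1 z 0.14 X [-0.081  -0.0788 -0.0673] Y [-0.1343 -0.0905] 53
  side 1 z 0.05 X [-0.0812 -0.0798 -0.0792] Y [0.0715 0.1106] 15
  side 1 z 0.08 X [-0.0819 -0.0808 -0.0736] Y [0.0712 0.1078] 21
  side 1 z 0.11 X [-0.0823 -0.0793 -0.0744] Y [0.0721 0.0972] 14
  side 1 z 0.14 X [-0.0809 -0.08   -0.0796] Y [0.0752 0.0987] 5
  wall -1 [-0.1186 -0.1088 -0.0972]
  wall 1 [0.0758 0.0852 0.0982]
```

```bash
python3 -m crank '[[-0.15,0,0.5,0,0,0.001],[-0.15,0,1.2,0,0,0.001],[-0.15,0,1.9,0,0,0.001],[-0.15,0,2.5,0,0,0.001],[-0.15,0,2.9,0,0,0.001],[-0.15,0,3.1,0,0,0.001],[-0.15,0,3.2,0,0,0.001],[-0.15,0,3.2,0,0,0.001],[-0.15,0,3.2,0,0,0.001],[-0.15,0,3.2,0,0,0.001]]'
python3 - <<'E'
from h import *
delta([.4946,.2505,.1275],79); snap('side','s3'); snap('top','t3')
E
python3 m.py 3
```

```text
time: 10.5
eef_pos: [0.4944, 0.2502, 0.1287]
tcp_rot: [0.771, 0.636, 0.0, 0.0]
contact_force: [0.1, -0.7, -6.2]
opening: 0.217
finger_force: 99.7
shift cm [0.03 0.01 0.12] turn [ 0.0006 -0.0003  0.0005] F [ 0.1 -0.7 -6.2] t 10.5
tcp in box fr [-0.0697 -0.0093  0.1286]
top front Y ends [-0.1311  0.1155] topX [-0.0791 -0.0712 -0.0631] z 0.1672 182
  side -1 z 0.05 X [-0.0788 -0.0784 -0.0748] Y [-0.1252 -0.0719] 20
  side -1 z 0.08 X [-0.079  -0.0788 -0.0785] Y [-0.1316 -0.0903] 13
  side -1 z 0.11 X [-0.079  -0.0789 -0.0785] Y [-0.132  -0.0918] 12
  side -1 z 0.14 X [-0.0793 -0.079  -0.0778] Y [-0.1327 -0.0732] 18
  side 1 z 0.14 X [-0.0793 -0.0791 -0.079 ] Y [0.0978 0.1158] 5
  wall -1 [-0.1131 -0.1055 -0.098 ]
  wall 1 [0.0815 0.0895 0.0972]
side front Y ends [-0.1377  0.1101] topX [-0.0815 -0.0732 -0.0631] z 0.1669 92
  side -1 z 0.05 X [-0.0809 -0.0787 -0.0676] Y [-0.1379 -0.0704] 56
  side -1 z 0.08 X [-0.0809 -0.076  -0.0656] Y [-0.1385 -0.0918] 48
  side -1 z 0.11 X [-0.081  -0.0782 -0.0653] Y [-0.1405 -0.0883] 51
  side -1 z 0.14 X [-0.0818 -0.0799 -0.0675] Y [-0.1381 -0.0733] 61
  side 1 z 0.05 X [-0.0811 -0.0802 -0.075 ] Y [0.0704 0.1068] 18
  side 1 z 0.08 X [-0.0817 -0.0802 -0.0752] Y [0.0702 0.0851] 7
  side 1 z 0.14 X [-0.0819 -0.0804 -0.0798] Y [0.0747 0.1178] 7
  wall -1 [-0.1183 -0.1087 -0.0975]
  wall 1 [0.0754 0.0858 0.0974]
```

```bash
python3 -m crank '[[0,0.5,0.05,0,0,0],[0,1.2,0.1,0,0,0],[0,2.2,0.1,0,0,0],[0,3.2,0.1,0,0,0],[0,4.1,0.1,0,0,0],[0,4.8,0.1,0,0,0],[0,5.2,0.1,0,0,0],[0,5.4,0.1,0,0,0],[0,5.5,0.1,0,0,0],[0,5.5,0.1,0,0,0]]'; python3 -m crank '[[0,0.1,0,0,0,0],[0,0.1,0,0,0,0],[0,0.2,0,0,0,0],[0,0.2,0,0,0,0],[0,0.3,0,0,0,0],[0,0.3,0,0,0,0]]';python3 - <<'E'
from h import *
delta([.5536,.239,.1275],79); snap('side','s4'); snap('top','t4')
E
python3 m.py 4
```

```text
time: 11.6
eef_pos: [0.548, 0.2397, 0.1272]
tcp_rot: [0.771, 0.636, -0.0, -0.0]
contact_force: [0.2, 0.1, -6.1]
opening: 0.222
finger_force: 99.4
time: 12.2
eef_pos: [0.5513, 0.2391, 0.1274]
tcp_rot: [0.771, 0.636, 0.0, 0.0]
contact_force: [0.3, -0.4, -6.1]
opening: 0.224
finger_force: 99.5
shift cm [ 0.04  0.23 -0.01] turn [ 0.0002 -0.0001  0.0004] F [ 0.3 -0.4 -6.1] t 12.2
tcp in box fr [-0.0118 -0.0094  0.1273]
top front Y ends [-0.1308  0.1139] topX [-0.0212 -0.0133 -0.0049] z 0.1661 187
  side -1 z 0.05 X [-0.0212 -0.0203 -0.0137] Y [-0.1292 -0.0706] 32
  side -1 z 0.08 X [-0.0211 -0.0209 -0.0203] Y [-0.1323 -0.0892] 17
  side -1 z 0.11 X [-0.0214 -0.0211 -0.0206] Y [-0.1305 -0.0904] 18
  side -1 z 0.14 X [-0.0215 -0.0211 -0.0206] Y [-0.1301 -0.0715] 30
  side 1 z 0.08 X [-0.0211 -0.0208 -0.0207] Y [0.1029 0.1144] 5
  side 1 z 0.11 X [-0.0217 -0.0213 -0.0208] Y [0.098  0.1154] 9
  side 1 z 0.14 X [-0.0219 -0.0213 -0.0206] Y [0.0933 0.1134] 11
  wall -1 [-0.1127 -0.1056 -0.0978]
  wall 1 [0.0816 0.0889 0.097 ]
side front Y ends [-0.1349  0.1054] topX [-0.0238 -0.0162 -0.0056] z 0.1659 91
  side -1 z 0.05 X [-0.0237 -0.0202 -0.0077] Y [-0.1384 -0.0706] 59
  side -1 z 0.08 X [-0.0224 -0.0182  0.0026] Y [-0.1368 -0.0771] 61
  side -1 z 0.11 X [-0.0233 -0.0187 -0.0044] Y [-0.1393 -0.0742] 53
  side -1 z 0.14 X [-0.0232 -0.0214 -0.0081] Y [-0.1372 -0.0725] 68
  side 1 z 0.05 X [-0.0244 -0.0227 -0.0175] Y [0.0714 0.116 ] 24
  side 1 z 0.08 X [-0.0239 -0.021  -0.0116] Y [0.0704 0.1053] 10
  side 1 z 0.14 X [-0.0247 -0.0225 -0.0213] Y [0.0756 0.1041] 7
  wall -1 [-0.1189 -0.1083 -0.0969]
  wall 1 [0.0765 0.0856 0.0977]
```

```bash
python3 -m crank '[[0,0.05,0,0,0,0],[0,0.1,0,0,0,0],[0,0.1,0,0,0,0],[0,0.15,0,0,0,0],[0,0.15,0,0,0,0]]'; python3 -m crank '[[0,0.05,0,0,0,0],[0,0.05,0,0,0,0],[0,0.05,0,0,0,0]]'; python3 -m crank '[[0,0.05,0,0,0,0],[0,0.05,0,0,0,0],[0,0.05,0,0,0,0]]'
```

```text
time: 12.8
eef_pos: [0.5526, 0.2388, 0.1273]
tcp_rot: [0.771, 0.636, -0.0, -0.0]
contact_force: [-0.3, -0.8, -6.5]
opening: 0.22
finger_force: 99.5
time: 13.1
eef_pos: [0.5529, 0.2388, 0.1273]
tcp_rot: [0.772, 0.636, -0.0, -0.0]
contact_force: [-0.4, 0.6, -5.1]
opening: 0.219
finger_force: 99.6
time: 13.4
eef_pos: [0.5532, 0.2388, 0.1272]
tcp_rot: [0.772, 0.636, -0.0, -0.001]
contact_force: [-2.5, 0.7, -4.0]
opening: 0.223
finger_force: 99.7
```

```bash
python3 -m crank '[[0,0.03,0,0,0,0],[0,0.05,0,0,0,0],[0,0.05,0,0,0,0],[0,0.05,0,0,0,0]]'; python3 -m crank '[[0,0.03,0,0,0,0],[0,0.05,0,0,0,0],[0,0.05,0,0,0,0],[0,0.05,0,0,0,0]]'; python3 -c "
from h import *
delta([.5536,.239,.1275],79); print(ctrl.get_state()['wrist_torque'])"
```

```text
time: 13.8
eef_pos: [0.5535, 0.2387, 0.1272]
tcp_rot: [0.772, 0.636, -0.001, -0.001]
contact_force: [-4.5, 2.3, -3.5]
opening: 0.224
finger_force: 99.9
time: 14.2
eef_pos: [0.5536, 0.2388, 0.1271]
tcp_rot: [0.772, 0.636, -0.001, -0.001]
contact_force: [-6.3, 3.7, -3.5]
opening: 0.221
finger_force: 100.0
shift cm [ 0.02 -0.01 -0.04] turn [-0.0027 -0.     -0.0005] F [-6.3  3.7 -3.5] t 14.2
[ 0.25565383  1.11445445 -0.57178023]
```

The moment shows contact biased to the box's right end. I'll yaw slightly to seat it flat.

```bash
for i in 1; do python3 -m crank '[[0,0,0,0,0,0.002],[0,0,0,0,0,0.004],[0,0,0,0,0,0.004],[0,0,0,0,0,0.004]]'; python3 -c "
from h import *
print(np.round(ctrl.get_state()['wrist_torque'],2))";python3 -m crank '[[0,0,0,0,0,0.002],[0,0,0,0,0,0.004],[0,0,0,0,0,0.004],[0,0,0,0,0,0.004]]'; python3 -c "
from h import *
delta([.5536,.239,.1275],79); print(ctrl.get_state()['wrist_torque'])"; done
```

```text
time: 14.6
eef_pos: [0.5537, 0.2387, 0.1272]
tcp_rot: [0.773, 0.635, -0.001, -0.001]
contact_force: [-5.8, 2.2, -3.8]
opening: 0.222
finger_force: 99.9
[ 0.3   1.08 -0.38]
time: 15.0
eef_pos: [0.5537, 0.2387, 0.1271]
tcp_rot: [0.774, 0.634, -0.001, -0.001]
contact_force: [-5.3, 2.3, -3.5]
opening: 0.217
finger_force: 99.9
shift cm [ 0.03 -0.02 -0.04] turn [-0.0021  0.0004 -0.006 ] F [-5.3  2.3 -3.5] t 15.0
[ 0.31532541  1.13468437 -0.11175357]
```

```bash
python3 -m crank '[[0,0.03,0,0,0,0.002],[0,0.06,0,0,0,0.002],[0,0.06,0,0,0,0.002],[0,0.06,0,0,0,0.002],[0,0.06,0,0,0,0.002]]'; python3 -m crank '[[0,0.03,0,0,0,0],[0,0.06,0,0,0,0],[0,0.06,0,0,0,0],[0,0.06,0,0,0,0],[0,0.06,0,0,0,0]]'; python3 -c "
from h import *
delta([.5536,.239,.1275],79); print(ctrl.get_state()['wrist_torque'])"
```

```text
time: 15.5
eef_pos: [0.5538, 0.2387, 0.1272]
tcp_rot: [0.774, 0.633, -0.001, -0.001]
contact_force: [-7.4, 2.4, -3.0]
opening: 0.221
finger_force: 100.0
time: 16.0
eef_pos: [0.5538, 0.2387, 0.1272]
tcp_rot: [0.774, 0.633, -0.002, -0.002]
contact_force: [-9.0, 2.5, -1.8]
opening: 0.22
finger_force: 100.2
shift cm [ 0.03 -0.03 -0.03] turn [-0.005   0.0011 -0.0073] F [-9.   2.5 -1.8] t 16.0
[0.39733158 1.62356556 0.07272076]
```

```bash
python3 -m crank '[[0,0.03,0,-0.002,0,0],[0,0.06,0,-0.004,0,0],[0,0.09,0,-0.006,0,0],[0,0.12,0,-0.007,0,0],[0,0.12,0,-0.007,0,0],[0,0.12,0,-0.007,0,0],[0,0.12,0,-0.007,0,0]]';  python3 -c "
from h import *
delta([.5536,.239,.1275],79); print(ctrl.get_state()['wrist_torque'])"
```

```text
time: 16.7
eef_pos: [0.5538, 0.2387, 0.1272]
tcp_rot: [0.774, 0.633, -0.001, -0.0]
contact_force: [-11.3, 2.2, 0.6]
opening: 0.222
finger_force: 100.6
shift cm [ 0.03 -0.02 -0.03] turn [-0.0014  0.0016 -0.0074] F [-11.3   2.2   0.6] t 16.7
[0.49001339 2.17874344 0.11795716]
```

```bash
python3 -m crank '[[0,0.03,0,-0.001,0,0],[0,0.06,0,-0.002,0,0],[0,0.09,0,-0.003,0,0],[0,0.12,0,-0.004,0,0],[0,0.12,0,-0.004,0,0],[0,0.12,0,-0.004,0,0],[0,0.12,0,-0.004,0,0]]';  python3 - <<'E'
from h import *
delta([.5536,.239,.1275],79); print(ctrl.get_state()['wrist_torque'])
a,_=snap('side','s5'); b,_=snap('top','t5')
cv2.imwrite('pics/c5.png',np.hstack([cv2.resize(a[130:260,190:350],(480,390)),cv2.resize(b[140:260,140:260],(320,390))]))
E
python3 m.py 5
```

```text
time: 17.4
eef_pos: [0.5538, 0.2387, 0.1272]
tcp_rot: [0.774, 0.633, -0.001, 0.0]
contact_force: [-15.6, 3.5, 3.0]
opening: 0.216
finger_force: 100.9
shift cm [ 0.03 -0.03 -0.03] turn [-0.0007  0.0021 -0.0075] F [-15.6   3.5   3. ] t 17.4
[0.60789048 2.74847644 0.04897711]
tcp in box fr [-0.0091 -0.0092  0.1271]
top front Y ends [-0.1307  0.1142] topX [-0.0192 -0.0114 -0.0024] z 0.166 187
  side -1 z 0.05 X [-0.0197 -0.0189 -0.0124] Y [-0.1285 -0.0706] 34
  side -1 z 0.08 X [-0.0197 -0.0194 -0.0181] Y [-0.1326 -0.0895] 20
  side -1 z 0.11 X [-0.0196 -0.0193 -0.0189] Y [-0.1322 -0.0905] 20
  side -1 z 0.14 X [-0.0196 -0.0192 -0.0189] Y [-0.13   -0.0715] 29
  side 1 z 0.08 X [-0.0181 -0.0179 -0.0175] Y [0.1031 0.1136] 6
  side 1 z 0.11 X [-0.0184 -0.0181 -0.0174] Y [0.0988 0.117 ] 7
  side 1 z 0.14 X [-0.0182 -0.0179 -0.0178] Y [0.0907 0.1149] 13
  wall -1 [-0.113  -0.1053 -0.0981]
  wall 1 [0.0813 0.0891 0.097 ]
side front Y ends [-0.1369  0.103 ] topX [-0.021  -0.0122 -0.0031] z 0.1652 86
  side -1 z 0.05 X [-0.0228 -0.0195 -0.0053] Y [-0.1378 -0.0736] 58
  side -1 z 0.08 X [-0.022  -0.0188 -0.0034] Y [-0.1372 -0.0919] 58
  side -1 z 0.11 X [-0.0215 -0.0166 -0.0029] Y [-0.1375 -0.0831] 59
  side -1 z 0.14 X [-0.0222 -0.0198 -0.0086] Y [-0.1359 -0.0738] 63
  side 1 z 0.05 X [-0.0215 -0.0195 -0.0148] Y [0.0701 0.112 ] 24
  side 1 z 0.08 X [-0.0213 -0.0189 -0.0099] Y [0.0715 0.106 ] 16
  wall -1 [-0.1186 -0.1083 -0.0977]
  wall 1 [0.0752 0.0854 0.096 ]
```

View pics/c5.png

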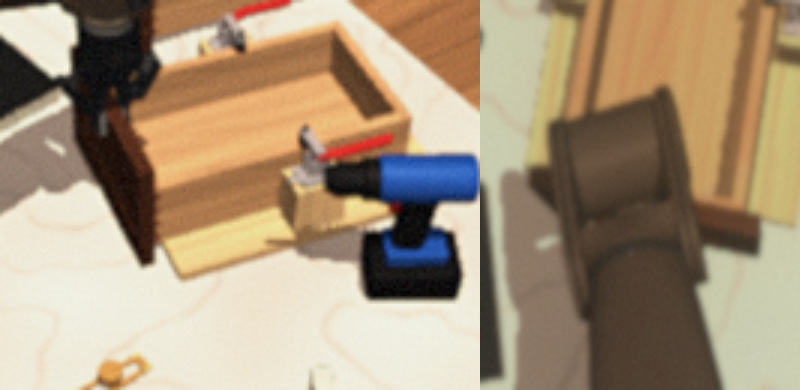

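The front is flat, upright and centred within about 1 mm (side view ~(125,180), top view ~(700,225)), pressed with about 16 N. Now holding.

```bash
H='hold'; python3 -m crank '[[0,0,0,0,0,0],[0,0,0,0,0,0],[0,0,0,0,0,0],[0,0,0,0,0,0],[0,0,0,0,0,0],[0,0,0,0,0,0],[0,0,0,0,0,0],[0,0,0,0,0,0],[0,0,0,0,0,0],[0,0,0,0,0,0]]'; python3 -m crank '[[0,0,0,0,0,0],[0,0,0,0,0,0],[0,0,0,0,0,0],[0,0,0,0,0,0],[0,0,0,0,0,0],[0,0,0,0,0,0],[0,0,0,0,0,0],[0,0,0,0,0,0],[0,0,0,0,0,0],[0,0,0,0,0,0]]'; python3 -m crank '[[0,0,0,0,0,0],[0,0,0,0,0,0],[0,0,0,0,0,0],[0,0,0,0,0,0],[0,0,0,0,0,0],[0,0,0,0,0,0],[0,0,0,0,0,0],[0,0,0,0,0,0],[0,0,0,0,0,0],[0,0,0,0,0,0]]'
```

```text
time: 18.5
eef_pos: [0.5538, 0.2387, 0.1271]
tcp_rot: [0.774, 0.633, -0.001, 0.0]
contact_force: [-15.6, 2.4, 2.4]
opening: 0.223
finger_force: 100.9
time: 19.5
eef_pos: [0.5538, 0.2387, 0.1271]
tcp_rot: [0.774, 0.633, -0.001, 0.0]
contact_force: [-15.1, 2.5, 3.1]
opening: 0.222
finger_force: 100.9
time: 20.5
eef_pos: [0.5538, 0.2387, 0.1272]
tcp_rot: [0.774, 0.633, -0.001, 0.0]
contact_force: [-14.7, 1.9, 2.8]
opening: 0.223
finger_force: 100.9
```

```bash
python3 -c "
from plant import ctrl
print(ctrl.sign_off())"
```

```text
the job is handed in; nothing more can be done
None
```

The job is handed in: the walnut front is on the counter within about 1 mm, upright, framed face out and centred on the box within about 1 mm. The gripper is still holding it, pressed flat at about 15 N for over 3 s; the hand-in gave no verdict.

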